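Set the zigzag machine for a wide satin stitch

ROBOT

A 7-joint arm with a two-finger parallel gripper is mounted at the origin on the work surface. World frame = base frame: x ahead of the robot, y to its left, z up, the work surface at z = 0. Lengths are in mm, angles in rad, forces in N, time in s.
With the tool pointing down it reaches from about 400 to 875 mm from the base axis. Payload 4.4 kg.
Tool frame: the origin (TCP) lies at the very end of the fingers, on their centre line; the grasp point (between the pads) lies 19 mm behind it (ctrl.grasp_offset is the distance from the TCP to the grasp point, in mm); z points along the fingers, y is the line along which they close (so a half turn about z gives the same grasp; the last joint's range is limited). The gripper opens to 85 mm and grips with 20 to 120 N. Pads are 22 mm wide; open, the fingers measure 114 mm over their backs; the gripper's body (76 mm by 85 mm) begins 54 mm behind the grasp point. The pads swing forward as they close: fully open they stand 13 mm farther back than shut.
Start: joints at [1.124, 0.628, 0.038, 1.517, -0.027, 0.996, -0.02], TCP at [241.609, -603.442, 231.313] pointing down, gripper open.
Joint ranges: [-3.06, 3.06], [-0.37, 2.12], [-1.25, 1.32], [0.18, 2.47], [-1.1, 4.24], [0.23, 1.98], [-2.94, 2.94]. Speed limits (rad/s): [2.57, 2.57, 3.14, 3.14, 3.14, 3.14, 3.14].

INTERFACE

Orientations are given as [roll, pitch, yaw] about the fixed x, y, z axes, in that order (R = Rz(yaw) Ry(pitch) Rx(roll)).
In Python, from cell import status, cams, ctrl gives the robot as it stands.
- The arm moves only by the tool move_arm, never from a script. Its argument "plan" is a list of rows, each a list of 3 entries, a list of its own where there are three numbers: the shift along the world's x, y, z in mm, then the turn, a rotation vector about the world's x, y, z in degrees, then the opening, from 0 (shut) to 1 (fully open). In form: [[[x, y, z], [wx, wy, wz], gripper], ...]. A call has 1 to 10 rows; each row shifts and turns the commanded pose from where the row before left it; what a row does not reach is not made up. A row lasts 1/8 s, in which the tool goes at most 62.5 mm and 10.7 degrees, less where a joint would pass 70% of its speed; a pose out of reach is approached as far as the arm can. A call with a gripper value outside its range is refused whole. The fingers move at their own pace and stop on an object; the grip force is fixed at half the most. Time passes only in rows, so rows that do not move let the fingers close. It gives the time, the measured TCP pose, the force, the opening and the grip force at its end, in the units of the state.
- status.read_state(): the state, without advancing time (a new reading comes with each control period).
- cams.get_image(name): name is "side" or "top"; returns the picture (420x560x3 uint8, blue, green, red); there is no depth.
- cams.camera_params(name): a dict with "K" (3x3 intrinsics, pixels), "pose" (4x4, takes a point from camera to world coordinates). Camera axes: x right, y down, z forward; pixel columns grow to the right and rows downward; lengths in mm; the calibration is good to about 2 mm. A picture is of the moment at which its call begins. camera_params takes no time and is no camera call.
- ctrl.finish_job(): hands the job in; it is judged then, once.
The state is a dict: "clock": time; "qpos": joint angles; "qd": joint speeds; "tau": joint torques, N m; "eef_pos": TCP position; "tool_rot": TCP orientation; "force": force on the tool from outside, world axes, zero at the start; "torque": the same for the moment, N m; "width": finger opening in mm; "gripper_force": force on a finger pad.
Only numpy, scipy, OpenCV 4.12 (cv2) and the standard library are available. Lean on these libraries where they do the work, as an engineer would, in place of code of your own. Each camera call takes 0.05 s, during which the arm holds its last target. There are 200 camera calls.

TASK

Set the sewing machine up for a wide satin stitch: push the red stitch-width lever to the right, past the narrow-zigzag detent, until it sits against the wide-zigzag stop, and push the blue stitch-length lever all the way down to its shortest setting, in either order. Push with the fingertips only, without pinching the levers, then come away; leave everything that stands on or around the machine where it is.

Things in the scene. Friction and masses are not known exactly. Their poses are not given: they have to be found in the camera images.
- machine: cream and blue tabletop zigzag sewing machine, fixed: base 180 mm deep (its x), 430 mm wide (its y), bed top 65 mm above the table, arm 195 to 300 mm above the table, flat front face of arm and pillar at its x = -25 mm. Origin: centre of the base's underside; x from the operator (robot) into the machine, y to the operator's left (needle head left, pillar and black handwheel right), z up
- width_lever (a joint): stitch-width lever on the arm, rad: 0 straight stitch, as found (tab to the operator's left), 0.30 sprung detent for narrow zigzag (straight out), 0.60 hard stop for wide zigzag (tab to the right). Past the humps near 0.15 and 0.45 a spring snaps it on into the next place; pushing over a hump takes about 5 N at the tab. Swings level about an upright pivot at machine x = 30 mm, y = 0
- width_tab (a point): centre of the red tab on the end of the stitch-width lever, 110 mm from its pivot, 245 mm above the table: an upright block 24 mm along the lever, 12 mm thick from left to right, 24 mm tall; its centre is 55 mm in front of the arm's face when it points straight out. It travels 65 mm from end to end
- length_lever (a joint): stitch-length lever on the pillar, rad: 0 top of its slot (longest stitch), 0.50 bottom of its slot, a hard stop (shortest, densest stitch). Found somewhere in the upper half; stays where it is left; takes about 3 N at the tab. Hinges up and down about a level pivot at machine x = 15 mm, y = -125 mm, 150 mm above the table; level at 0.25
- length_tab (a point): middle of the top face of the blue thumb tab on the end of the stitch-length lever, 95 mm from its pivot, 179 mm above the table when fully up, 132 mm when fully down: top face 26 mm deep and 22 mm wide, tab 12 mm thick, with low flanges left and right that make it 30 mm wide; 55 mm in front of the pillar's face
- thread_spool: bystander, loose: small spool of navy thread with cream flanges, 38 mm across and 55 mm tall, standing on the machine's bed; origin at the centre of its underside
- pin_tin: bystander, loose: round flat pin tin with a green lid, 62 mm across and 21 mm tall, lying on the machine's bed; origin at the centre of its underside
- clapper: bystander, loose: pale wooden tailor's clapper, a block 240 x 75 x 65 mm with a bridge handle on top, 122 mm tall in all; origin at the centre of its underside, x along its length
- spray_bottle: bystander, loose: orange spray bottle with a white trigger head, 80 mm across and 160 mm tall; origin at the centre of its underside
- thread_cone: bystander, loose: mustard-yellow thread cone, 69 mm across and 135 mm tall; origin at the centre of its underside
- shears: bystander, loose: black-handled tailor's shears lying flat, 240 mm long, 95 mm wide, 12 mm thick; origin under the pivot screw, x towards the blade points
- tape_case: bystander, loose: round yellow tape-measure case lying flat, 58 mm across and 18 mm thick; origin at the centre of its underside
- screwdriver: bystander, loose: small orange-handled screwdriver lying on the table, 130 mm long; x runs from handle to blade

How it is judged (in metres and radians):
At the end, for the whole second after the job is handed in: The stitch-width lever rests at its wide stop (above 0.56 of 0.60 rad) and the stitch-length lever at the bottom of its slot (above 0.45 of 0.50 rad) (value of joint width_lever above 0.56 rad and value of joint length_lever above 0.45 rad); the robot touches nothing.
It fails at once if a lever is pinched: both sides of its tab pressed by the fingers at once (over 2 N each) ((contact force between the fingers and width_lever_c1 above 2 N and contact force between the fingers and width_lever_c2 above 2 N) or (contact force between the fingers and length_lever_c2 above 2 N and contact force between the fingers and length_lever_c3 above 2 N)).
It fails at once if something on the machine's bed (thread spool, pin tin) is moved by more than 20 mm or lifted (distance of any of thread_spool, pin_tin from where it was at the start of the episode above 0.02 m).
It fails at once if something on the table around the machine is moved by more than 20 mm or lifted (distance of any of clapper, spray_bottle, thread_cone, shears, tape_case, screwdriver from where it was at the start of the episode above 0.02 m).
It also fails if it takes over 42 s, if anything falls off the work surface, if the arm or the gripper's body presses on something with over 40 N, if the wrist force passes 120 N, or if a joint passes its speed limit or range.

## Working session

There is one attempt and no reset: what is moved stays moved. The work goes in short steps, Python scripts to look and compute and a tool call to move; the robot and the scene stay as the last step left them, time stands still between calls to the robot, and variables do not carry over. Pictures are saved under pics/ and viewed, at most 10 in all, crops included, and the job is handed in when it is done.

Besides the shell and the picture viewer there is one more tool, called after "Call:" as a command line: name --argument value ..., lists and objects as JSON in quotes. move_arm: Moves the arm, as the interface text tells. Its arguments: {"type":"object","properties":{"plan":{"type":"array","items":{"type":"array"}}},"required":["plan"]}

```bash
mkdir -p pics; python3 - <<'E'
from cell import status,cams,ctrl
import cv2,numpy as np
np.set_printoptions(precision=4,suppress=True)
for n in("side","top"):
    cv2.imwrite(f"pics/{n}0.png",cams.get_image(n)); p=cams.camera_params(n); print(n,p["K"],p["pose"])
s=status.read_state(); print(s)
E
```

```text
side [[412.8155   0.     280.1475]
 [  0.     412.8155 210.2411]
 [  0.       0.       1.    ]] [[ -0.9273  -0.1951   0.3194  89.8818]
 [ -0.3736   0.5368  -0.7565 970.1062]
 [ -0.0239  -0.8209  -0.5706 892.3588]
 [  0.       0.       0.       1.    ]]
top [[528.2548   0.     279.0364]
 [  0.     528.2548 213.0156]
 [  0.       0.       1.    ]] [[   0.0103   -0.9971    0.076   415.1258]
 [  -0.9999   -0.0104   -0.0019   11.4383]
 [   0.0027   -0.076    -0.9971 1564.1438]
 [   0.        0.        0.        1.    ]]
{'clock': 0.1, 'qpos': array([ 1.1242,  0.6292,  0.0385,  1.5183, -0.027 ,  0.9963, -0.02  ]), 'qd': array([-0.    , -0.0012,  0.0006, -0.0033, -0.0021,  0.0009,  0.0002]), 'tau': array([  0.0033, -56.4525,   1.2306, -19.397 ,   0.0113,   0.0055,
         0.    ]), 'eef_pos': array([ 241.3917, -602.9259,  230.4922]), 'tool_rot': array([-3.1399,  0.    ,  0.3808]), 'force': array([ 0.1647,  0.6099, -0.948 ]), 'torque': array([0.0243, 0.0062, 0.0082]), 'gripper_force': 0.0, 'width': 85.3071363104199}
```

View pics/side0.png

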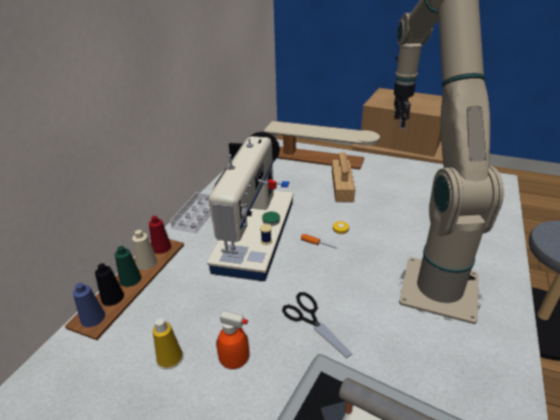

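View pics/top0.png

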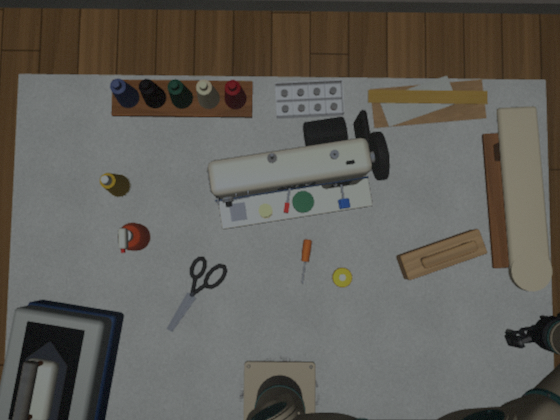

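The side view shows the red tab near (272,184) and the blue tab near (285,184). In the top view the red tab is at about (286,208), the blue at about (344,203), and the front base edge runs from (222,226) to (371,205). I'll segment the tabs for exact positions.

```bash
cat > h.py <<'E'
from cell import status,cams,ctrl
import cv2,numpy as np
np.set_printoptions(precision=1,suppress=True)
def back(n,uv,z):
    p=cams.camera_params(n);T=p["pose"];d=T[:3,:3]@np.linalg.inv(p["K"])@[uv[0],uv[1],1]
    return T[:3,3]+d*(z-T[2,3])/d[2]
def proj(n,X):
    p=cams.camera_params(n);c=np.linalg.inv(p["pose"])@np.append(X,1);q=p["K"]@c[:3];return q[:2]/q[2]
def blobs(im,col,roi):
    h=cv2.cvtColor(im,cv2.COLOR_BGR2HSV);H,S,V=[h[...,i].astype(int) for i in range(3)]
    m=((H<8)|(H>172)) if col=='red' else (abs(H-112)<10)
    m=m&(S>130)&(V>60);k=np.zeros_like(m);x0,y0,x1,y1=roi;k[y0:y1,x0:x1]=1
    n,_,st,c=cv2.connectedComponentsWithStats((m&k).astype(np.uint8))
    return [(st[i],c[i]) for i in range(1,n) if st[i][4]>8]
E
python3 - <<'E'
from h import *
t=cv2.imread("pics/top0.png");s=cv2.imread("pics/side0.png")
print("T red",blobs(t,'red',(270,180,305,225)),"blue",blobs(t,'blue',(325,180,365,215)))
print("S red",blobs(s,'red',(255,165,300,205)),"blue",blobs(s,'blue',(260,165,310,205)))
for uv in[(222,226),(371,205),(218,199)]: print(back("top",uv,65))
a=cv2.resize(t[130:240,200:400],None,fx=4,fy=4,interpolation=2);
cv2.imwrite("pics/c1.png",a)
b=cv2.resize(s[120:280,190:310],None,fx=3.7,fy=3.7,interpolation=2);cv2.imwrite("pics/c2.png",b)
E
```

```text
T red [(array([284, 203,   5,  10,  35], dtype=int32), array([286.2, 207.1]))] blue [(array([339, 199,  11,   9,  81], dtype=int32), array([343.7, 203. ]))]
S red [(array([268, 179,   8,  10,  67], dtype=int32), array([271.1, 183.7]))] blue [(array([282, 182,   6,   5,  28], dtype=int32), array([284.5, 183.9]))]
[490.8 170.2  65. ]
[ 555.1 -253.4   65. ]
[567.7 183.   65. ]
```

View pics/c1.png

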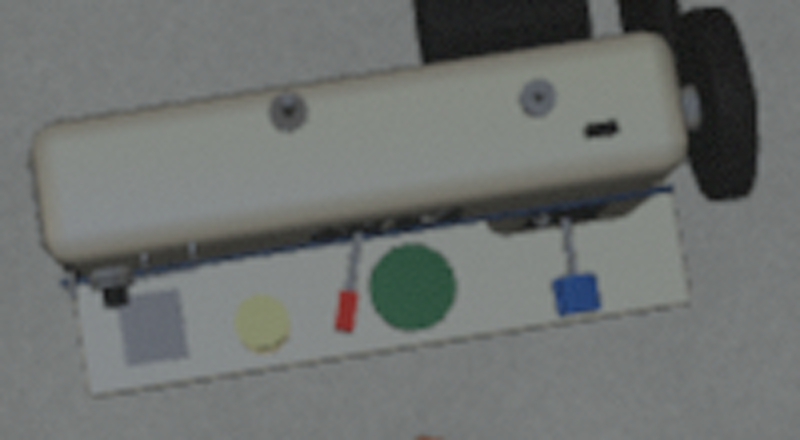

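View pics/c2.png

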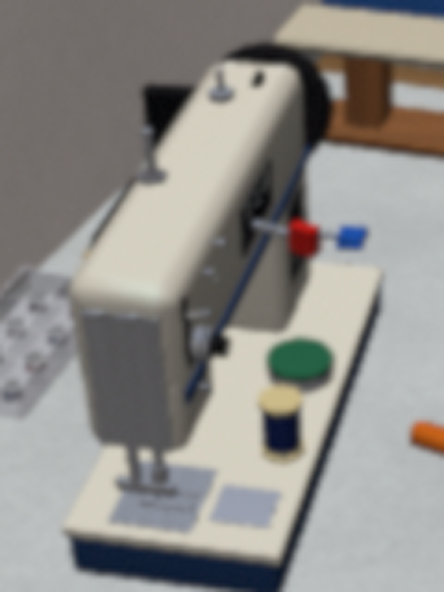

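The crops show the bed front corners at full-image (223,229) and (372,205.5), the red tab top at (286.5,207.5) tilted to the operator's left, and the blue tab at (344,203). The green pin tin and the spool sit on the bed below the tabs. Next I'll fit the machine pose.

```bash
cat >> h.py <<'E'
def M2W(p,X):
    c,s=np.cos(p[2]),np.sin(p[2]);X=np.asarray(X,float)
    return np.array([p[0]+c*X[0]-s*X[1],p[1]+s*X[0]+c*X[1],X[2]])
def red(q,z=245): a=.3-q; return [30-110*np.cos(a),110*np.sin(a),z]
def blue(q,dz=0): a=.25-q; return [15-95*np.cos(a),-125,155.5+95*np.sin(a)+dz]
E
python3 - <<'E'
from h import *
from scipy.optimize import least_squares
def res(p):
    q=p[3]
    P=[("top",[-90,215,65],(223.2,229.2)),("top",[-90,-215,65],(372,205.5)),("top",red(0,257),(286.4,207.4)),("top",blue(q),(344,203.2)),
       ("side",red(0),(271.1,183.7)),("side",blue(q,-3),(284.5,183.9))]
    return np.concatenate([proj(n,M2W(p,X))-uv for n,X,uv in P])
r=least_squares(res,[600,-40,-.15,.15]);p=r.x
print("pose",p[:2],np.round(p[2:],3),"\n",r.fun.reshape(-1,2))
for q in(0,.3,.6):print("red",q,M2W(p,red(q)))
for q in(p[3],.5):print("blue",q,M2W(p,blue(q)))
t=cv2.imread("pics/top0.png")
for n,uv,z in[("tin",(303,202),86),("spool",(265.5,211),120)]:print(n,back("top",uv,z))
E
```

```text
pose [608.  -28.9] [0.2 0.3] 
 [[-0.4 -0.5]
 [-0.1 -0.6]
 [ 0.1  0.2]
 [ 0.2  0.2]
 [ 0.7  0.1]
 [ 0.   0. ]]
red 0 [528.5  -9.5 245. ]
red 0.3 [529.1 -42.4 245. ]
red 0.6 [539.5 -73.6 245. ]
blue 0.261722685884942 [ 550.2 -165.6  154.4]
blue 0.5 [ 553.1 -165.1  132. ]
tin [559.6 -58.4  86. ]
spool [530.4  45.8 120. ]
```

```bash
cat >> h.py <<'E'
P=[608.0,-28.9,0.155]
E
python3 - <<'E'
from h import *
from scipy.optimize import least_squares
# yaw from bed front edge + solved tabs
a=back("top",(223.2,229.2),65);b=back("top",(372,205.5),65);d=a-b
print("edge len",np.linalg.norm(d),"yaw %.4f"%np.arctan2(-d[0],d[1]))
E
python3 - <<'E'
from h import *
import re
w=np.array([528.5+0,-9.5]);v=np.array([539.5,-73.6]);d=w-v;yaw=np.arctan2(-d[0],d[1])
print("yaw %.4f"%yaw);P[2]=yaw;open("h.py","a").write(f"P[2]={yaw:.4f}\n")
print("TCP blue",M2W(P,[-82,-97,200]),"TCP red pre",M2W(P,[-80,72,240]),"end",M2W(P,[-80,-15,240]))
E
```

```text
edge len 428.87781446451817 yaw 0.1687
yaw 0.1700
TCP blue [ 543.6 -138.4  200. ] TCP red pre [517.   28.5 240. ] end [531.7 -57.2 240. ]
```

Call:
move_arm --plan '[[[0,0,50],[0,0,-4],0.5],[[0,0,50],[0,0,-4],0.5],[[10,45,0],[0,0,-4],0.5],[[25,45,0],[0,0,0],0.5],[[25,45,0],[0,0,0],0.5],[[25,45,0],[0,0,0],0.5],[[25,45,0],[0,0,0],0.5]]'

```text
clock: 0.98
eef_pos: [352.1, -376.7, 331.1]
tool_rot: [-3.141, 0.0, 0.171]
force: [1.6, -0.8, 0.1]
width: 42.6
gripper_force: 0.0
```

Call:
move_arm --plan '[[[27,34,0],[0,0,0],0.5],[[27,34,0],[0,0,0],0.5],[[27,34,0],[0,0,0],0.5],[[27,34,0],[0,0,0],0.5],[[27,34,0],[0,0,0],0.5],[[27,34,-30],[0,0,0],0.5],[[27,34,-35],[0,0,0],0.5],[[0,0,-35],[0,0,0],0.5],[[0,0,-25],[0,0,0],0.5],[[0,0,0],[0,0,0],0.5]]'

```text
clock: 2.22
eef_pos: [538.9, -140.0, 204.3]
tool_rot: [-3.14, 0.005, 0.172]
force: [0.2, 0.3, 0.5]
width: 42.6
gripper_force: 0.0
```

```bash
python3 - <<'E'
from h import *
print(status.read_state()["eef_pos"])
t=cams.get_image("top");s=cams.get_image("side")
a=cv2.resize(t[150:240,280:380],None,fx=4,fy=4,interpolation=2);b=cv2.resize(s[130:220,240:340],None,fx=4,fy=4,interpolation=2)
cv2.imwrite("pics/d1.png",np.hstack([a,b]))
E
```

```text
[ 538.9 -140.   204.3]
```

View pics/d1.png

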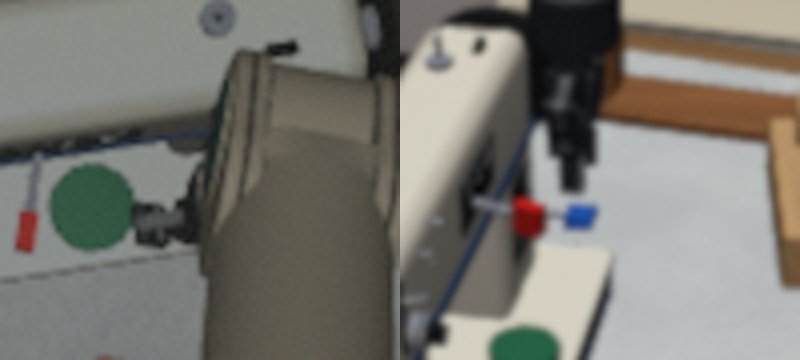

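The wrist hides the blue tab from above. The side view shows the fingers above it, with the blue tab at (284.5,184) and nothing fouled. I'll nudge over and lower until I feel contact.

Call:
move_arm --plan '[[[4,1,-15],[0,0,0],0.5],[[0,0,-12],[0,0,0],0.5],[[0,0,-8],[0,0,0],0.5],[[0,0,-6],[0,0,0],0.5],[[0,0,-6],[0,0,0],0.5],[[0,0,0],[0,0,0],0.5]]'

```text
clock: 3.08
eef_pos: [544.5, -139.4, 159.0]
tool_rot: [-3.141, 0.0, 0.171]
force: [0.1, 0.0, 1.2]
width: 42.8
gripper_force: 0.0
```

Call:
move_arm --plan '[[[0,0,-5],[0,0,0],0.5],[[0,0,-5],[0,0,0],0.5],[[0,0,-5],[0,0,0],0.5],[[0,0,0],[0,0,0],0.5]]'

```text
clock: 3.58
eef_pos: [544.6, -139.5, 143.8]
tool_rot: [-3.142, 0.0, 0.171]
force: [0.8, 0.4, 0.3]
width: 43.1
gripper_force: 0.0
```

```bash
python3 - <<'E'
from h import *
s=cams.get_image("side");print(blobs(s,'blue',(260,165,310,205)),[ (q,proj("side",M2W(P,blue(q,-3)))) for q in(.1,.26,.4,.5)])
cv2.imwrite("pics/d2.png",cv2.resize(s[150:210,250:330],None,fx=7,fy=7,interpolation=2))
E
```

```text
[(array([285, 186,   3,   5,  10], dtype=int32), array([286.1, 187.8]))] [(0.1, array([284.1, 180.1])), (0.26, array([284.5, 183.9])), (0.4, array([284.2, 187.1])), (0.5, array([283.8, 189.3]))]
```

View pics/d2.png

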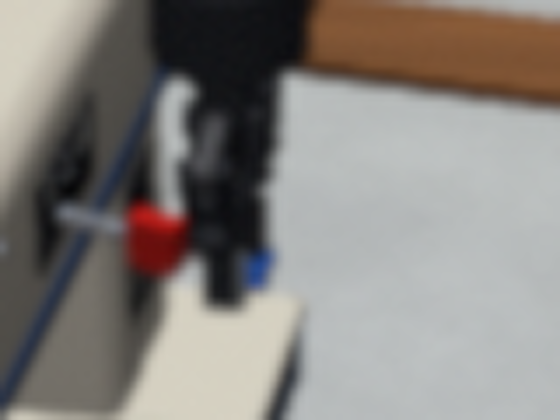

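The blue tab moved down from row 184 to about 188 as the finger pressed it, so the lever is at roughly 0.43 rad. I'll press on to the stop.

Call:
move_arm --plan '[[[0,0,-5],[0,0,0],0.5],[[0,0,-5],[0,0,0],0.5],[[0,0,-3],[0,0,0],0.5],[[0,0,0],[0,0,0],0.5]]'

```text
clock: 4.12
eef_pos: [545.7, -139.3, 131.8]
tool_rot: [3.141, -0.002, 0.172]
force: [0.5, 0.3, 5.7]
width: 42.4
gripper_force: 2.5
```

Call:
move_arm --plan '[[[0,0,-3],[0,0,0],0.5],[[0,0,0],[0,0,0],0.5]]'

```text
clock: 4.38
eef_pos: [546.0, -139.4, 130.9]
tool_rot: [3.14, -0.003, 0.171]
force: [-4.2, 2.3, 21.4]
width: 42.8
gripper_force: 10.9
```

It reached the hard stop (force rose to 21 N). Now I back off upward and move to the left of the red tab, fingers shut.

Call:
move_arm --plan '[[[0,0,30],[0,0,0],0.5],[[-5,0,55],[0,0,0],0.5],[[-5,0,60],[0,0,0],0.3],[[-5,0,55],[0,0,0],0],[[-5,40,0],[0,0,0],0],[[-5,45,0],[0,0,0],0],[[-4,45,0],[0,0,0],0],[[0,38,0],[0,0,0],0],[[0,0,0],[0,0,0],0]]'

```text
clock: 5.5
eef_pos: [514.8, 32.3, 327.7]
tool_rot: [-3.14, 0.001, 0.178]
force: [0.5, -0.5, -0.4]
width: -0.2
gripper_force: 0.0
```

```bash
python3 - <<'E'
from h import *
s=cams.get_image("side");t=cams.get_image("top");print(blobs(s,'blue',(260,165,310,205)),blobs(s,'red',(255,165,300,205)))
a=cv2.resize(t[150:240,240:370],None,fx=3,fy=3,interpolation=2);b=cv2.resize(s[120:210,220:340],None,fx=3,fy=3,interpolation=2)
cv2.imwrite("pics/d3.png",np.hstack([a,b]));print(status.read_state()["eef_pos"])
E
```

```text
[(array([281, 188,   7,   6,  28], dtype=int32), array([283.7, 190.2]))] [(array([268, 179,   8,  10,  64], dtype=int32), array([271. , 183.6]))]
[515.2  28.1 327.8]
```

View pics/d3.png

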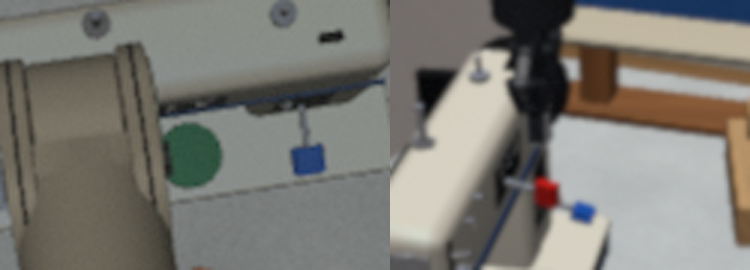

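The blue tab now reads row 190.2, where the bottom stop predicts 189.3, so it is fully down. Red is unchanged and the fingers are above and left of it. I'll lower beside the tab.

Call:
move_arm --plan '[[[2,0,-30],[0,0,0],0],[[0,0,-25],[0,0,0],0],[[0,0,-20],[0,0,0],0],[[0,0,-16],[0,0,0],0],[[0,0,0],[0,0,0],0],[[1,-7,0],[0,0,0],0],[[1,-7,0],[0,0,0],0],[[0,0,0],[0,0,0],0]]'

```text
clock: 6.6
eef_pos: [520.0, 13.3, 237.8]
tool_rot: [3.141, -0.001, 0.169]
force: [-0.2, 0.9, 0.1]
width: -0.2
gripper_force: 0.0
```

Call:
move_arm --plan '[[[1,-8,0],[0,0,0],0],[[1,-8,0],[0,0,0],0],[[1,-8,0],[0,0,0],0],[[2,-8,0],[0,0,0],0],[[1,-8,0],[0,0,0],0],[[1,-8,0],[0,0,0],0],[[2,-8,0],[0,0,0],0],[[0,0,0],[0,0,0],0]]'

```text
clock: 7.6
eef_pos: [528.9, -42.8, 237.4]
tool_rot: [3.14, -0.0, 0.17]
force: [-0.6, -0.3, 0.3]
width: 0.0
gripper_force: 0.0
```

```bash
python3 - <<'E'
from h import *
s=cams.get_image("side");print(blobs(s,'red',(255,155,300,205)),[proj("side",M2W(P,red(q))) for q in(0,.3,.45,.6)])
E
```

```text
[] [array([271.8, 183.8]), array([275.7, 178.6]), array([276.5, 175.9]), array([276.5, 173.3])]
```

Call:
move_arm --plan '[[[1,-6,0],[0,0,0],0],[[1,-6,0],[0,0,0],0],[[0,0,0],[0,0,0],0]]'

```text
clock: 8.02
eef_pos: [530.6, -54.4, 237.3]
tool_rot: [3.141, 0.0, 0.17]
force: [-0.4, 0.5, 0.9]
width: -0.3
gripper_force: 0.0
```

Call:
move_arm --plan '[[[1,-4,0],[0,0,0],0],[[0,-3,0],[0,0,0],0],[[0,0,0],[0,0,0],0]]'

```text
clock: 8.4
eef_pos: [531.5, -56.8, 237.3]
tool_rot: [-3.137, -0.0, 0.174]
force: [-1.5, 8.5, 0.2]
width: -0.2
gripper_force: 3.5
```

Contact force appears at the predicted stop position (y ≈ -57). I'll back off to the left, then up and away.

Call:
move_arm --plan '[[[-2,12,0],[0,0,0],0],[[-5,20,0],[0,0,0],0],[[0,0,40],[0,0,0],0],[[0,0,50],[0,0,0],0],[[-20,50,20],[0,0,0],0],[[-20,55,0],[0,0,0],0],[[-20,55,0],[0,0,0],0],[[-20,55,0],[0,0,0],0],[[0,0,0],[0,0,0],0],[[0,0,0],[0,0,0],0]]'

```text
clock: 9.65
eef_pos: [444.8, 186.0, 347.3]
tool_rot: [3.14, -0.0, 0.171]
force: [0.5, -0.9, -0.2]
width: 0.3
gripper_force: 0.0
```

```bash
python3 - <<'E'
from h import *
s=cams.get_image("side");t=cams.get_image("top");print(blobs(s,'blue',(260,165,310,205)),blobs(s,'red',(255,155,300,205)),blobs(t,'red',(275,180,325,225)),blobs(t,'blue',(325,180,365,215)))
print([(q,proj("top",M2W(P,red(q,257)))) for q in (.3,.6)],proj("top",M2W(P,blue(.5))),status.read_state()["force"])
cv2.imwrite("pics/e.png",np.hstack([cv2.resize(t[130:300,170:390],None,fx=1.8,fy=1.8),cv2.resize(s[120:280,190:390],None,fx=1.9,fy=1.9)[:304]][:1]+[cv2.resize(s[120:281,190:390],(380,306))]))
E
```

```text
[(array([281, 188,   7,   6,  28], dtype=int32), array([283.7, 190.2]))] [(array([276, 170,   4,   7,  22], dtype=int32), array([277.7, 173.5]))] [(array([308, 199,   8,  10,  45], dtype=int32), array([311.6, 203.3]))] [(array([337, 199,  11,   9,  79], dtype=int32), array([342.2, 203. ]))]
[(0.3, array([299.8, 207.5])), (0.6, array([312.4, 203.5]))] [343.  203.1] [ 0.4  0.2 -0.5]
```

View pics/e.png

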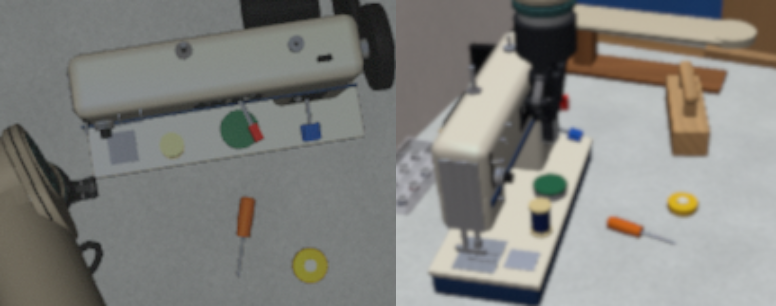

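The red tab is at (311.6,203.3), against (312.4,203.5) predicted for the wide stop. The blue tab is at the bottom, the tin and spool are in place, and the arm is clear.

```bash
python3 -c "
from cell import ctrl
print(ctrl.finish_job())"
```

```text
the job is handed in; nothing more can be done
None
```

I handed the job in: by the last camera check the width lever sits at its wide stop and the length lever at the bottom of its slot, the arm is clear, and I saw nothing else moved; no verdict was returned.

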